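# Close and lock the service cover of a water filter unit

### The job

The water filter unit has a new cartridge; close it up. Nudge the loose grey service cover along its rails until the hole in its end drops over the locating pin and the cover lies flat, then take the flat-bladed service key from its holster and with it turn the slotted cam lock a quarter turn clockwise, up to its stop. Put the key back fully into its holster and leave the other things where they are.

Things in the scene. Friction and masses are not known exactly. Their poses are not given: they have to be found in the camera images.
- filter_unit: White low box, 124 (x) x 240 (y) x 58 mm high, fixed; origin at the centre of its underside, y along its length from the key holster's end (-y, to the robot's right) to the pin's end (+y), z up. It may be turned a little. On its flat deck (58 mm up) two rails, 9 mm high, run along y and leave the cover 1.7 mm of side play. The deck between the rails beyond the cover's +y end is bare.
- locating_pin (a point): Foot of the fixed steel locating pin on the deck, on the unit's centre line 80 mm to +y of the unit's origin; the pin is 9 mm thick, 5.5 mm high, with a chamfered top. Axes as the unit's.
- cover_hole (a point): Centre of the 14 mm hole through the loose grey cover, at its underside; axes are the cover's (the unit's when home). It starts 18 to 34 mm to +y of the pin, with the cover tilted, its underside resting on the pin's top. Pushed to -y (3 N is plenty) the cover slides until the hole drops over the pin, which then stops it. Home: hole round the pin within 2.5 mm, plate flat on the deck.
- cam_slot (a point): Centre of the top of the slotted round steel head of the cam lock, in the cover 116 mm to -y of its hole. The head is 40 mm across, 9 mm above the plate; its straight slot runs right across along this frame's y (the frame turns with the head), 5.6 mm wide (10 mm at the mouth), 7 mm deep. Below, a tongue swings into a pocket in the unit's wall, which it meets only when the cover is home.
- cam_lock (a joint): Turn of the cam lock in rad, growing clockwise seen from above: 0 open (slot along the cover's y), 1.571 locked (slot along the cover's x) against a firm stop. It starts between 0.05 and 0.3, turns stiffly (0.08 N m) and stays where it is left.
- key_grip (a point): Centre of the handle of the service key, which stands upright in its holster, 26 mm above the mouth. Handle: black paddle 64 (x) x 16 (y) x 40 mm high, gripped across its 16 mm. Below it a 40 x 16 x 6 mm collar that rests on the mouth, then a flat steel blade 24 mm wide (x), 4 mm thick (y; 2.6 mm at the tip), its tip 78 mm below this point. 70 g. Half a turn about z makes no difference.
- key_holster (a point): Centre of the mouth of the key's holster, a grey sleeve on the unit's -y end, mouth level with the deck (58 mm up); its pocket is 31 mm along the unit's x, 10 mm along y, and takes the 52 mm blade whole. Axes as the unit's.
- old_cartridge_mid (a point): Bystander: used filter cartridge, white cylinder 34 mm across, 112 mm high, standing; this point half-way up.
- mug: Bystander: green mug, 86x118x96 mm, origin at its foot.
- can: Bystander: drinks can, 53 mm across, 134 mm high, origin at its foot.
- jam: Bystander: jam jar, 68 mm across, 84 mm high, origin at its foot.
- cover_edge (a point): Middle of the cover's +y end edge, at its underside, 16 mm to +y of the hole: a good place to push. The cover is a plate of 94 (x) x 172 (y) x 6 mm, about 0.3 kg with its lock. A finger rib, 58 (x) x 10 (y) mm and 15 mm high above the plate, crosses it 68 mm to -y of this point.
Things that resemble listed ones, but are neither listed nor needed, are in the scene too. Of the things shaped like the part that bears key_grip, the black one is meant.

How it is judged:
By the outcome, as a careful person would: the job done as asked, in the order asked, and still so for the second after the job is handed in, with the robot touching nothing.
It also fails if it takes over 58 s, if anything falls off the work surface, if the arm or the gripper's body presses on something with over 40 N, if the wrist force passes 120 N, or if a joint passes its speed limit or range.

### The arm

A 6-joint arm with a two-finger parallel gripper is mounted at the origin on a cart in front of the work surface, level with it; the furniture and walls round the work are solid. World frame = base frame: x ahead of the robot, y to its left, z up, the work surface at z = 0. Lengths are in m, angles in degrees, forces in N, time in s.
With the tool pointing down it reaches from about 0.425 to 1.125 m from the base axis. Payload 14.9 kg.
Tool frame: the origin (TCP) lies between the finger pads; the fingertips stand 22 mm ahead of it and the grasp point (between the pads) lies 3 mm ahead of it (env.tips_ahead is the z of the fingertips in the tool frame, in m); z points along the fingers, y is the line along which they close (so a half turn about z gives the same grasp; the last joint's range is limited). The gripper opens to 91 mm and grips with 3 to 60 N. Pads are 32 mm wide; open, the fingers measure 118 mm over their backs; the gripper's body (76 mm by 178 mm) begins 60 mm behind the grasp point.
Start: joints at [73.837, 21.709, 99.362, -0, 58.929, -1.908], TCP at [0.172, 0.678, 0.236] pointing down, gripper open.
Joint ranges: [-158.91, 158.91], [-42.39, 125.64], [0.06, 152.35], [-60.88, 240.88], [17.5, 164.5], [-176.32, 176.32]. Speed limits (degrees/s): [108.29, 108.29, 136.94, 180, 180, 180].

### API

Orientations are given as a 3x3 rotation matrix whose columns are the frame's x, y, z axes.
In Python, from station import env gives the robot as it stands.
- The arm moves only by the tool play_rows, never from a script. Its argument "series" is a list of rows, each a list of 3 entries, a list of its own where there are three numbers: the shift along the tool's x, y, z in m, then the turn, a rotation vector about the tool's x, y, z in degrees, then the opening, from 0 (shut) to 1 (fully open). A call has 1 to 8 rows; each row is the pose to reach, as a shift and turn from the pose commanded when the call began, along the tool's axes at that moment; what a row does not reach only later rows make up. A row lasts 1/12 s, in which the tool goes at most 41.7 mm and 7.16 degrees, less where a joint would pass 70% of its speed; a pose out of reach is approached as far as the arm can. A call with a gripper value outside its range is refused whole. The fingers move at their own pace and stop on an object; the grip force is fixed at half the most. Time passes only in rows, so rows that repeat a pose let the fingers close. It gives the time, the measured TCP pose, the force, the opening and the grip force at its end, in the units of the state.
- env.sense(): the state, without advancing time (a new reading comes with each control period).
- env.read_camera(name): name is "scene" or "top"; returns a dict with "pixels" (384x512x3 uint8, blue, green, red), "intrinsics" (3x3 intrinsics, pixels), "world_from_camera" (4x4, takes a point from camera to world coordinates). Camera axes: x right, y down, z forward; pixel columns grow to the right and rows downward; lengths in m; the calibration is good to about 2 mm. A picture is of the moment at which its call begins. There is no depth.
- env.job_done(): hands the job in; it is judged then, once.
The state is a dict: "time": time; "q": joint angles; "qvel": joint speeds; "joint_efforts": joint torques, N m; "eef_pos": TCP position; "tcp_rot": TCP orientation; "wrist_force": force on the tool from outside, world axes, zero at the start; "moment": the same for the moment, N m; "grip_width": finger opening in m; "grip_force": force on a finger pad.
Only numpy, scipy, OpenCV 4.12 (cv2) and the standard library are available. Lean on these libraries where they do the work, as an engineer would, in place of code of your own. Each camera call takes 0.05 s, during which the arm holds its last target. There are 200 camera calls.

## Working session

There is one attempt and no reset: what is moved stays moved. The work goes in short steps, Python scripts to look and compute and a tool call to move; the robot and the scene stay as the last step left them, time stands still between calls to the robot, and variables do not carry over. Pictures are saved under pics/ and viewed, at most 10 in all, crops included, and the job is handed in when it is done.

Besides the shell and the picture viewer there is one more tool, called after ">>>" as name([rows], argument=value, ...), one row to a line, values as JSON. play_rows: Moves the arm, as the interface text tells. Its arguments: {"type":"object","properties":{"series":{"type":"array"}},"required":["series"]}

```bash
mkdir -p pics; cat > h.py <<'E'
import numpy as np,cv2
from station import env
def ray(c,uv,z):
    K=c["intrinsics"];T=c["world_from_camera"]
    K=np.array(K);T=np.array(T)
    d=T[:3,:3]@np.linalg.solve(K,np.array([uv[0],uv[1],1.]));o=T[:3,3]
    return o+d*(z-o[2])/d[2]
def proj(c,p):
    T=np.array(c["world_from_camera"]);q=T[:3,:3].T@(np.array(p)-T[:3,3]);q=np.array(c["intrinsics"])@q
    return q[:2]/q[2]
E
python3 - <<'E'
from h import *
for n in("scene","top"):
    c=env.read_camera(n);im=np.array(c["pixels"]);cv2.imwrite(f"pics/{n}0.png",cv2.resize(im,(768,576)))
    np.save(f"{n}0.npy",{k:np.array(v) for k,v in c.items()},allow_pickle=True)
    print(np.round(c["intrinsics"],1),np.round(c["world_from_camera"],3))
s=env.sense();print(s["eef_pos"],np.round(s["tcp_rot"],3),s["grip_width"],s["time"],env.tips_ahead)
E
```

```text
[[399.8   0.  256.9]
 [  0.  399.8 189.2]
 [  0.    0.    1. ]] [[ 0.478 -0.409  0.777 -0.484]
 [-0.878 -0.206  0.432 -0.589]
 [-0.017 -0.889 -0.457  0.683]
 [ 0.     0.     0.     1.   ]]
[[383.8   0.  248.1]
 [  0.  383.8 202.6]
 [  0.    0.    1. ]] [[-0.056 -0.976  0.208  0.213]
 [-0.998  0.054 -0.013  0.009]
 [ 0.002 -0.209 -0.978  1.471]
 [ 0.     0.     0.     1.   ]]
[0.17231319 0.67812912 0.2353785 ] [[-0.969  0.246 -0.   ]
 [ 0.246  0.969 -0.001]
 [-0.    -0.001 -1.   ]] 0.09090079436459299 0.1 0.022
```

View pics/scene0.png

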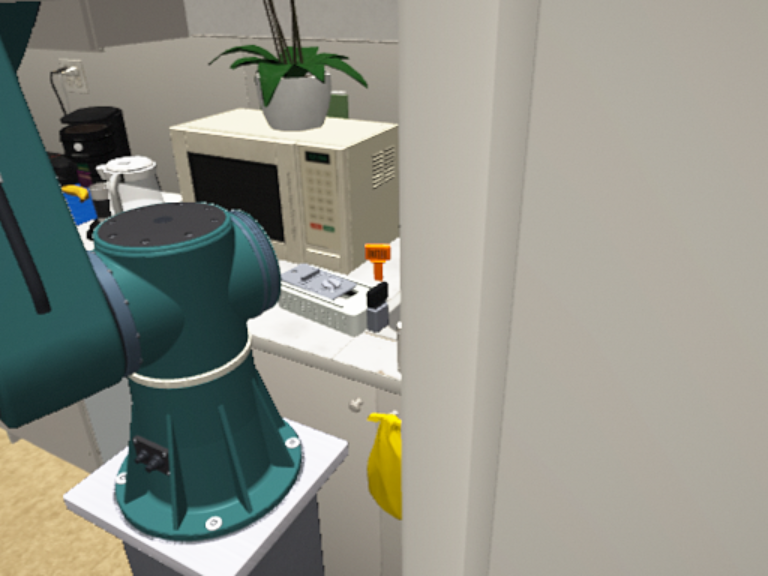

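View pics/top0.png

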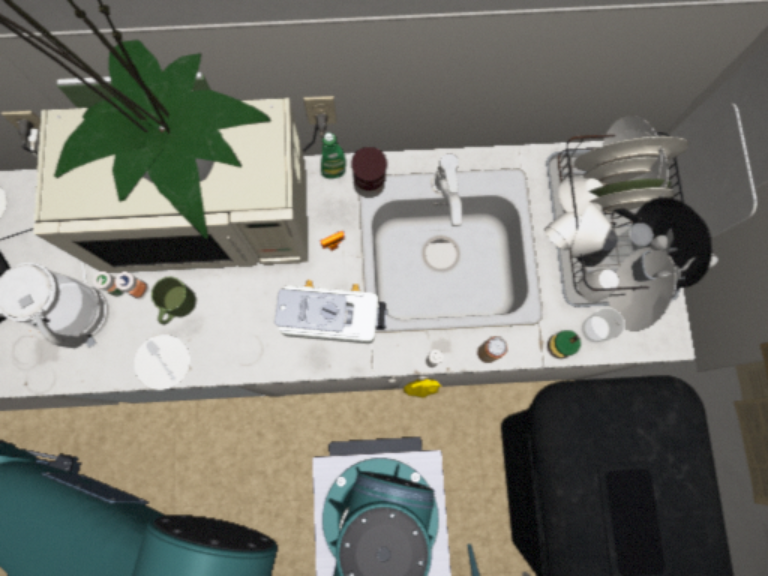

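The scene view shows the unit at about (330,295) with the black key at (377,295), plus an orange decoy. In the top view (768 px scale) the unit spans about (275–380, 287–340), with the black key at (381,315). The microwave is behind the unit to the left.

```bash
python3 - <<'E'
import numpy as np,cv2
from h import *
a=np.load("top0.npy",allow_pickle=True).item()["pixels"][180:240,175:265]
b=np.load("scene0.npy",allow_pickle=True).item()["pixels"][150:230,165:275]
A=cv2.resize(a,(800,533),interpolation=cv2.INTER_CUBIC)
B=cv2.resize(b,(800,582),interpolation=cv2.INTER_CUBIC)
cv2.imwrite("pics/a.png",A);cv2.imwrite("pics/b.png",B)
E
```

```text
(no output)
```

View pics/a.png

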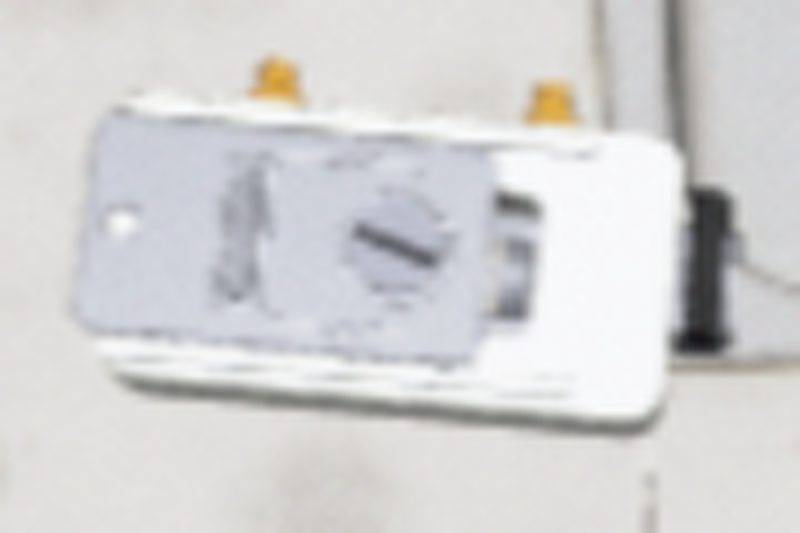

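View pics/b.png

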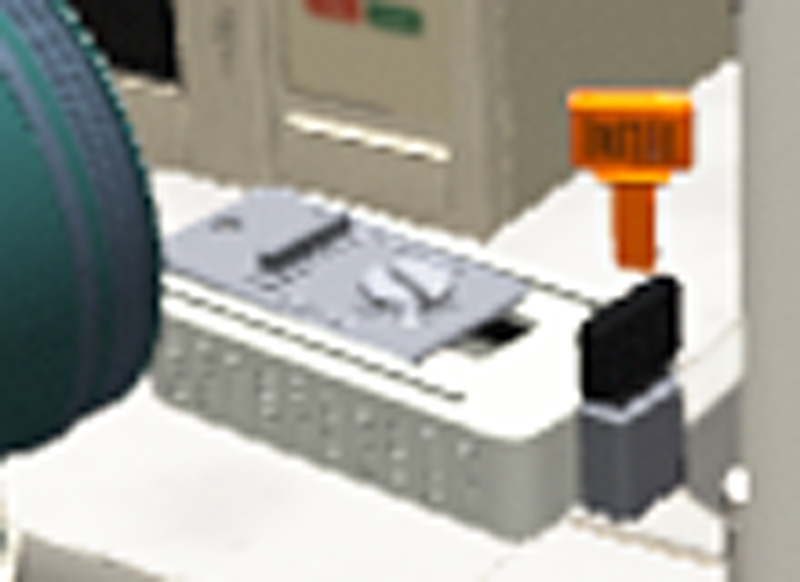

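The crop shows these at crop pixels: hole (122,222), slot (357,230)–(437,262), cover ends at x≈92 and 490, key at (680–740, 185–350). The scene crop shows the cover flat-ish and the key in its holster.

```bash
python3 - <<'E'
from h import *
t=np.load("top0.npy",allow_pickle=True).item();s=np.load("scene0.npy",allow_pickle=True).item()
A=lambda u,v:((u+.5)/800*90+175-.5,(v+.5)/533*60+180-.5)
B=lambda u,v:((u+.5)/800*110+165-.5,(v+.5)/582*80+150-.5)
P=lambda n,uv,z:print(n,np.round(ray(t,A(*uv),z),4))
P("hole",(122,222),.070);P("slotA",(357,230),.076);P("slotB",(437,262),.076);P("slotC",(397,246),.076)
P("cov+y far",(104,112),.070);P("cov+y near",(80,330),.070)
P("cov-y far",(495,150),.065);P("cov-y near",(483,358),.065)
P("edge far L",(130,95),.058);P("edge far R",(660,137),.058)
P("edge near L",(115,372),.058);P("edge near R",(640,412),.058);P("-yend",(683,275),.058)
P("key top far R",(735,190),.104);P("key top far L",(692,186),.104)
P("key topnear",(705,345),.104)
def tri(a,b):
    M=[];r=[]
    for c,uv in((t,a),(s,b)):
        T=c["world_from_camera"];d=T[:3,:3]@np.linalg.solve(c["intrinsics"],np.array([*uv,1.]));d/=np.linalg.norm(d)
        Q=np.eye(3)-np.outer(d,d);M.append(Q);r.append(Q@T[:3,3])
    return np.linalg.lstsq(np.vstack(M),np.hstack(r),rcond=None)[0]
print("hole tri",tri(A(122,222),B(225,222)),"slot tri",tri(A(397,246),B(405,285)))
# check predicted key holster in scene
im=t["pixels"][180:240,175:265].astype(int);m=(im.max(2)<70).astype(np.uint8);n,l,st,ce=cv2.connectedComponentsWithStats(m)
for k in range(1,n):
  if st[k,4]>15:
    ys,xs=np.nonzero(l==k);print(st[k],ce[k]+[175,180],cv2.minAreaRect(np.c_[xs,ys].astype(np.float32)))
E
```

```text
hole [0.5169 0.2132 0.07  ]
slotA [0.5067 0.1145 0.076 ]
slotB [0.4913 0.0817 0.076 ]
slotC [0.499  0.0981 0.076 ]
cov+y far [0.5648 0.2197 0.07  ]
cov+y near [0.4719 0.2317 0.07  ]
cov-y far [0.5404 0.0558 0.065 ]
cov-y near [0.4516 0.0649 0.065 ]
edge far L [0.5747 0.2103 0.058 ]
edge far R [ 0.5438 -0.0143  0.058 ]
edge near L [0.4554 0.2194 0.058 ]
edge near R [0.4263 0.0006 0.058 ]
-yend [ 0.4835 -0.0207  0.058 ]
key top far R [ 0.509 -0.043  0.104]
key top far L [ 0.5117 -0.0255  0.104 ]
key topnear [ 0.4453 -0.027   0.104 ]
hole tri [0.51612096 0.21272924 0.07343433] slot tri [0.49952097 0.09830136 0.07333046]
[77 22  5 17 50] [253.92 209.58] ((79.06417083740234, 30.037609100341797), (3.1929121017456055, 16.16411590576172), 3.814074993133545)
```

```bash
cat >> h.py <<'E'
UY=np.array([.134,.991,0]);UX=np.array([.991,-.134,0])
def delta(p,cw=0.,c=None):
    """shift/turn in tool axes to bring TCP to p with tool y at cw degrees clockwise (from above) of the unit's y"""
    s=env.sense();R=np.array(s["tcp_rot"]);a=np.deg2rad(cw+7.7)
    y=np.array([np.sin(a),np.cos(a),0]);z=np.array([0,0,-1.]);x=np.cross(y,z)
    from scipy.spatial.transform import Rotation as Ro
    print("t",round(s["time"],2),"q6",round(s["q"][5],1),"shift",np.round(R.T@(np.array(p)-s["eef_pos"]),4),"turn",np.round(Ro.from_matrix(R.T@np.c_[x,y,z]).as_rotvec(degrees=True),2),"F",np.round(s["wrist_force"],1))
E
python3 - <<'E'
from h import *
t=np.load("top0.npy",allow_pickle=True).item()
print(ray(t,(230/1.5,270/1.5),0),ray(t,(305/1.5,262/1.5),0), ray(t,(185/1.5,315/1.5),.05))
delta([.525,.268,.20])
E
```

```text
[0.63925845 0.35951253 0.        ] [0.65027474 0.16077588 0.        ] [0.51378512 0.46093159 0.05      ]
t 0.1 q6 -1.9 shift [-0.4428 -0.3106  0.0357] turn [-0.05 -0.   -6.56] F [-0.5  0.4  0.4]
```

>>> play_rows([
  [[-0.443,-0.311,0.0],[0,0,-6.5],0],
  [[-0.443,-0.311,0.0],[0,0,-6.5],0],
  [[-0.443,-0.311,0.0],[0,0,-6.5],0],
  [[-0.443,-0.311,0.0],[0,0,-6.5],0],
  [[-0.443,-0.311,0.0],[0,0,-6.5],0],
  [[-0.443,-0.311,0.0],[0,0,-6.5],0],
  [[-0.443,-0.311,0.0],[0,0,-6.5],0],
  [[-0.443,-0.311,0.0],[0,0,-6.5],0],
])

```text
time: 0.77
eef_pos: [0.3904, 0.4238, 0.2358]
tcp_rot: [[-0.991, 0.135, -0.0], [0.135, 0.991, -0.0], [0.0, -0.0, -1.0]]
wrist_force: [-0.3, 0.8, -1.7]
grip_width: 0.0406
grip_force: 0.0
```

```bash
python3 -c "
from h import *
delta([.525,.268,.12])"
```

```text
t 0.77 q6 -37.2 shift [-0.1544 -0.1363  0.1158] turn [-0.01 -0.01 -0.04] F [-0.3  0.8 -1.7]
```

>>> play_rows([
  [[-0.154,-0.136,0.0],[0,0,0],0],
  [[-0.154,-0.136,0.0],[0,0,0],0],
  [[-0.154,-0.136,0.0],[0,0,0],0],
  [[-0.154,-0.136,0.0],[0,0,0],0],
  [[-0.154,-0.136,0.0],[0,0,0],0],
  [[-0.154,-0.136,0.116],[0,0,0],0],
  [[-0.154,-0.136,0.116],[0,0,0],0],
  [[-0.154,-0.136,0.116],[0,0,0],0],
])

```text
time: 1.43
eef_pos: [0.5236, 0.269, 0.1176]
tcp_rot: [[-0.991, 0.137, -0.001], [0.137, 0.991, -0.0], [0.001, -0.0, -1.0]]
wrist_force: [0.6, 0.5, -0.4]
grip_width: 0.0003
grip_force: 0.0
```

```bash
python3 - <<'E'
from h import *
delta([.525,.268,.083])
c=env.read_camera("top");cv2.imwrite("pics/c.png",cv2.resize(np.array(c["pixels"])[165:245,155:275],(800,533),interpolation=cv2.INTER_CUBIC))
E
```

```text
t 1.43 q6 -57.2 shift [-0.0015 -0.0007  0.0346] turn [-0.02 -0.03 -0.15] F [ 0.6  0.5 -0.4]
```

View pics/c.png

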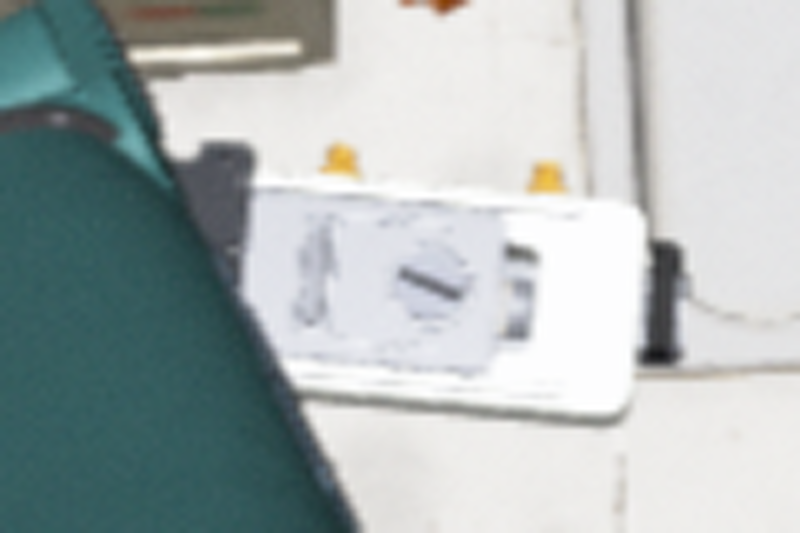

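The view shows the gripper at (215,210), over the cover's +y end and clear of the microwave. The slot is at (432,283) and the cover's -y edge at x≈500, so both stay visible while I push.

>>> play_rows([
  [[-0.0015,0,0.0346],[0,0,0],0],
  [[-0.0015,0,0.0346],[0,0,0],0],
  [[-0.0015,0,0.0346],[0,0,0],0],
  [[-0.0015,-0.005,0.0346],[0,0,0],0],
  [[-0.0015,-0.01,0.0346],[0,0,0],0],
  [[-0.0015,-0.015,0.0346],[0,0,0],0],
  [[-0.0015,-0.02,0.0346],[0,0,0],0],
  [[-0.0015,-0.02,0.0346],[0,0,0],0],
])

```text
time: 2.15
eef_pos: [0.5227, 0.2492, 0.0862]
tcp_rot: [[-0.991, 0.136, 0.001], [0.136, 0.991, 0.0], [-0.001, 0.0, -1.0]]
wrist_force: [0.1, -0.5, 0.6]
grip_width: 0.0004
grip_force: 0.0
```

>>> play_rows([
  [[0,-0.003,0],[0,0,0],0],
  [[0,-0.006,0],[0,0,0],0],
  [[0,-0.009,0],[0,0,0],0],
  [[0,-0.012,0],[0,0,0],0],
  [[0,-0.014,0],[0,0,0],0],
  [[0,-0.016,0],[0,0,0],0],
  [[0,-0.018,0],[0,0,0],0],
  [[0,-0.018,0],[0,0,0],0],
])

```text
time: 2.82
eef_pos: [0.5201, 0.232, 0.0853]
tcp_rot: [[-0.991, 0.135, -0.0], [0.135, 0.991, -0.0], [0.0, -0.0, -1.0]]
wrist_force: [-0.1, 0.4, 0.6]
grip_width: 0.0001
grip_force: 0.0
```

```bash
cat > look.py <<'E'
from h import *
import sys
t=np.load("top0.npy",allow_pickle=True).item()
c=env.read_camera("top")
# shift of the slot/-y-edge patch along the unit vs first picture, by template match
a=np.array(t["pixels"]);b=np.array(c["pixels"])
tp=cv2.resize(a[193:224,211:233],None,fx=4,fy=4,interpolation=cv2.INTER_CUBIC)
r=cv2.matchTemplate(cv2.resize(b[185:232,205:256],None,fx=4,fy=4,interpolation=cv2.INTER_CUBIC),tp,cv2.TM_CCOEFF_NORMED)
_,v,_,p=cv2.minMaxLoc(r);du=(p[0]/4+205-211,p[1]/4+185-193)
o=np.array([219.,207.]);d=ray(c,o+du,.074)-ray(c,o,.074)
print("score",round(v,3),"px",du,"cover moved",np.round([d@UX,d@UY],4))
s=env.sense();print(s["time"],s["eef_pos"],s["wrist_force"])
cv2.imwrite("pics/%s.png"%sys.argv[1],cv2.resize(b[165:245,155:275],(800,533),interpolation=cv2.INTER_CUBIC))
E
python3 look.py d
```

```text
score 0.932 px (1.75, 0.0) cover moved [ 0.0005 -0.0065]
2.8667 [0.52020291 0.23208301 0.08529498] [ 0.28654587 -0.57057095  0.17075287]
```

>>> play_rows([
  [[0,0.001,0.0025],[0,0,0],0],
  [[0,0,0.0025],[0,0,0],0],
  [[0,-0.003,0.0025],[0,0,0],0],
  [[0,-0.006,0.0025],[0,0,0],0],
  [[0,-0.009,0.0025],[0,0,0],0],
  [[0,-0.012,0.0025],[0,0,0],0],
  [[0,-0.015,0.0025],[0,0,0],0],
  [[0,-0.015,0.0025],[0,0,0],0],
])

```text
time: 3.53
eef_pos: [0.5181, 0.2168, 0.0829]
tcp_rot: [[-0.991, 0.135, -0.0], [0.135, 0.991, -0.0], [0.0, -0.0, -1.0]]
wrist_force: [0.1, -0.8, 0.2]
grip_width: 0.0003
grip_force: 0.0
```

```bash
python3 look.py e
```

```text
score 0.647 px (5.5, 0.25) cover moved [ 0.0007 -0.0204]
3.5833 [0.51817617 0.21701248 0.08287801] [0.5613376  1.0462146  0.35100201]
```

Moved 20 mm; around 10–12 mm to go. Smaller steps now.

>>> play_rows([
  [[0,-0.001,0],[0,0,0],0],
  [[0,-0.002,0],[0,0,0],0],
  [[0,-0.003,0],[0,0,0],0],
  [[0,-0.004,0],[0,0,0],0],
  [[0,-0.005,0],[0,0,0],0],
  [[0,-0.006,0],[0,0,0],0],
  [[0,-0.007,0],[0,0,0],0],
  [[0,-0.007,0],[0,0,0],0],
])

```text
time: 4.25
eef_pos: [0.5172, 0.2102, 0.0828]
tcp_rot: [[-0.991, 0.135, -0.0], [0.135, 0.991, -0.0], [0.0, -0.0, -1.0]]
wrist_force: [-0.0, 0.4, 0.2]
grip_width: 0.0004
grip_force: 0.0
```

>>> play_rows([
  [[0,-0.0005,0],[0,0,0],0],
  [[0,-0.001,0],[0,0,0],0],
  [[0,-0.0015,0],[0,0,0],0],
  [[0,-0.002,0],[0,0,0],0],
  [[0,-0.0025,0],[0,0,0],0],
  [[0,-0.003,0],[0,0,0],0],
  [[0,-0.003,0],[0,0,0],0],
])

```text
time: 4.83
eef_pos: [0.5169, 0.2075, 0.0829]
tcp_rot: [[-0.991, 0.135, 0.0], [0.135, 0.991, 0.0], [-0.0, 0.0, -1.0]]
wrist_force: [0.4, 1.1, -0.0]
grip_width: 0.0005
grip_force: 0.3
```

```bash
python3 look.py f
```

```text
score 0.648 px (8.25, 0.75) cover moved [-0.0004 -0.0308]
4.8833 [0.51691811 0.20750069 0.08289018] [ 0.16751378  1.80528669 -0.44792528]
```

>>> play_rows([
  [[0,-0.0005,0],[0,0,0],0],
  [[0,-0.001,0],[0,0,0],0],
  [[0,-0.0015,0],[0,0,0],0],
  [[0,-0.002,0],[0,0,0],0],
  [[0,-0.002,0],[0,0,0],0],
])

```text
time: 5.3
eef_pos: [0.5166, 0.2054, 0.0828]
tcp_rot: [[-0.991, 0.135, 0.0], [0.135, 0.991, 0.0], [-0.0, 0.0, -1.0]]
wrist_force: [0.4, 0.9, -1.1]
grip_width: 0.0003
grip_force: 0.6
```

>>> play_rows([
  [[0,-0.0005,0],[0,0,0],0],
  [[0,-0.001,0],[0,0,0],0],
  [[0,-0.0015,0],[0,0,0],0],
  [[0,-0.0015,0],[0,0,0],0],
])

```text
time: 5.63
eef_pos: [0.5164, 0.2039, 0.0828]
tcp_rot: [[-0.991, 0.135, 0.0], [0.135, 0.991, -0.0], [-0.0, 0.0, -1.0]]
wrist_force: [0.2, 2.2, -0.0]
grip_width: 0.0005
grip_force: 0.6
```

```bash
python3 look.py g
```

```text
score 0.66 px (9.0, 0.75) cover moved [-0.0002 -0.0336]
5.6833 [0.51639735 0.20395814 0.0828488 ] [0.39682422 0.77167528 1.23321985]
```

>>> play_rows([
  [[0,-0.0005,0],[0,0,0],0],
  [[0,-0.001,0],[0,0,0],0],
  [[0,-0.0015,0],[0,0,0],0],
  [[0,-0.0015,0],[0,0,0],0],
])

```text
time: 6.02
eef_pos: [0.5162, 0.2025, 0.0829]
tcp_rot: [[-0.991, 0.135, 0.0], [0.135, 0.991, 0.0], [-0.0, 0.0, -1.0]]
wrist_force: [0.3, 1.5, -0.4]
grip_width: 0.0002
grip_force: 0.7
```

>>> play_rows([
  [[0,-0.0005,0],[0,0,0],0],
  [[0,-0.001,0],[0,0,0],0],
  [[0,-0.0015,0],[0,0,0],0],
  [[0,-0.0015,0],[0,0,0],0],
])

```text
time: 6.35
eef_pos: [0.5162, 0.2016, 0.083]
tcp_rot: [[-0.991, 0.135, 0.001], [0.135, 0.991, 0.001], [-0.001, 0.001, -1.0]]
wrist_force: [0.2, 9.8, -1.3]
grip_width: 0.0004
grip_force: 3.8
```

```bash
python3 look.py i
```

```text
score 0.665 px (9.5, 0.75) cover moved [-0.     -0.0354]
6.4 [0.51621988 0.20165882 0.08296393] [-0.26789562  9.91282615 -1.97981064]
```

View pics/i.png

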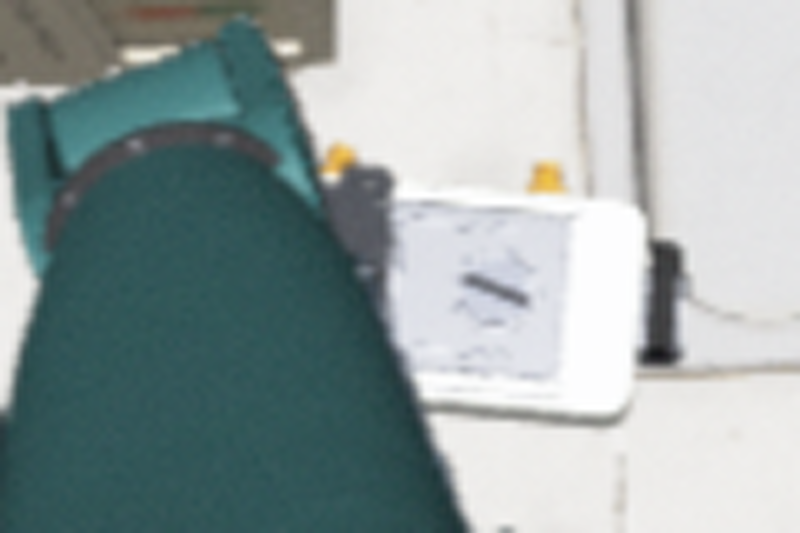

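The picture shows the cover moved, the slot at (496,290) and the cover's -y edge at x≈570. The 10 N push force indicates the pin has stopped it. Next I back off and swing to the right to inspect.

>>> play_rows([
  [[0,0.02,0],[0,0,0],0],
  [[0,0.02,0],[0,0,0],0],
  [[0,0.02,-0.16],[0,0,0],0],
  [[0,0.02,-0.16],[0,0,0],0],
  [[0,0.02,-0.16],[0,0,0],0],
  [[0.05,-0.44,-0.17],[0,0,0],1],
  [[0.05,-0.44,-0.17],[0,0,0],1],
  [[0.05,-0.44,-0.17],[0,0,0],1],
])

```text
time: 7.07
eef_pos: [0.4879, 0.0989, 0.2206]
tcp_rot: [[-0.991, 0.133, 0.001], [0.133, 0.991, -0.0], [-0.001, -0.0, -1.0]]
wrist_force: [0.9, -0.7, 1.4]
grip_width: 0.0176
grip_force: 0.0
```

>>> play_rows([
  [[0.02,-0.35,-0.01],[0,0,0],1],
  [[0.02,-0.35,-0.01],[0,0,0],1],
  [[0.02,-0.35,-0.01],[0,0,0],1],
  [[0.02,-0.35,-0.01],[0,0,0],1],
  [[0.02,-0.35,-0.01],[0,0,0],1],
  [[0.02,-0.35,-0.01],[0,0,0],1],
  [[0.02,-0.35,-0.01],[0,0,0],1],
  [[0.02,-0.35,-0.01],[0,0,0],1],
])

```text
time: 7.73
eef_pos: [0.4236, -0.229, 0.2296]
tcp_rot: [[-0.991, 0.135, -0.0], [0.135, 0.991, -0.0], [0.0, -0.0, -1.0]]
wrist_force: [0.7, 0.2, 0.4]
grip_width: 0.071
grip_force: 0.0
```

```bash
python3 - <<'E'
from h import *
s=env.sense();print(s["time"],s["eef_pos"])
out=[]
for n,(r0,r1,c0,c1) in(("top",(180,240,175,265)),("scene",(150,230,165,275))):
    c=env.read_camera(n);np.save(f"{n}1.npy",{k:np.array(v) for k,v in c.items()},allow_pickle=True)
    out.append(cv2.resize(np.array(c["pixels"])[r0:r1,c0:c1],(450 if n=="top" else 412,300),interpolation=cv2.INTER_CUBIC))
cv2.imwrite("pics/j.png",np.vstack([cv2.resize(o,(450,300)) for o in out]))
E
```

```text
7.7333 [ 0.42359986 -0.22895667  0.22957247]
```

View pics/j.png

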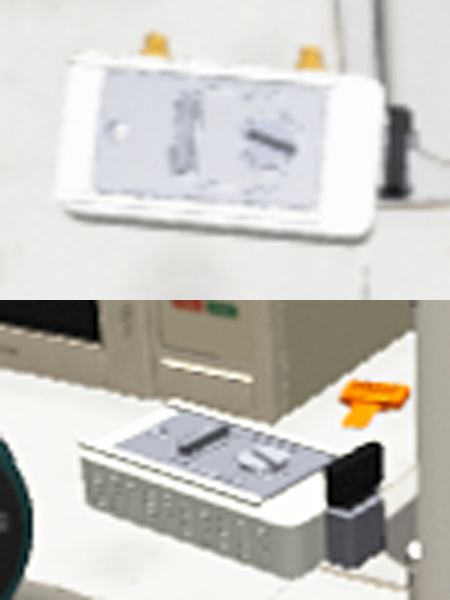

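The picture shows the cover lying flat and home: hole around the pin at (118,130), slot at (270,143), and the black key at (397,150) still upright in the holster. The orange decoy, which I haven't been near, lies on the worktop. Next I measure the slot and key.

```bash
python3 - <<'E'
from h import *
t=np.load("top1.npy",allow_pickle=True).item();s=np.load("scene1.npy",allow_pickle=True).item()
A=lambda u,v:((u+.5)/5-.5+175,(v+.5)/5-.5+180)
g=cv2.cvtColor(t["pixels"],cv2.COLOR_BGR2GRAY)
def dark(r0,r1,c0,c1,th,name,z):
    sub=cv2.resize(g[r0:r1,c0:c1],None,fx=8,fy=8,interpolation=cv2.INTER_CUBIC)
    n,l,st,ce=cv2.connectedComponentsWithStats((sub<th).astype(np.uint8))
    k=1+np.argmax(st[1:,4]);ys,xs=np.nonzero(l==k)
    rc=cv2.minAreaRect(np.c_[xs,ys].astype(np.float32))
    f=lambda p:(np.array(p)+.5)/8-.5+[c0,r0]
    w=[ray(t,f(p),z) for p in cv2.boxPoints(rc)];c=ray(t,f(rc[0]),z)
    e1,e2=w[1]-w[0],w[2]-w[1];L=e1 if np.linalg.norm(e1)>np.linalg.norm(e2) else e2
    print(name,np.round(c,4),"sizes",np.linalg.norm(e1)*1e3,np.linalg.norm(e2)*1e3,"dir cw from y",np.rad2deg(np.arctan2(L[0],L[1]))%180)
dark(200,216,222,236,120,"slot",.071)
dark(200,222,248,262,80,"key",.104)
print("hole",ray(t,A(118,130),.064))
for n,p in(("far L",(75,55)),("far R",(380,75)),("near L",(66,205)),("near R",(368,235)),("-yend",(387,155)),("+yend",(64,130))):print(n,np.round(ray(t,A(*p),.058),4))
# key corner in scene: dark blob outline
gs=cv2.cvtColor(s["pixels"],cv2.COLOR_BGR2GRAY)[180:215,235:265]
ys,xs=np.nonzero(gs<45);print("scene key px",xs.min()+235,xs.max()+235,ys.min()+180,ys.max()+180)
for x,y in((.478,-.030),):
  for sx in(-32,32):
    for sy in(-8,8):
      q=np.array([x,y,.104])+UX*sx/1e3+UY*sy/1e3;print(sx,sy,"top",np.round(proj(t,q),1),"scene",np.round(proj(s,q),1))
delta([.478,-.030,.16]); o0=np.load("top0.npy",allow_pickle=True).item()["pixels"].astype(int)
for im in(o0,t["pixels"].astype(int)):
  ys,xs=np.nonzero((im[...,2]>150)&(im[...,0]<60)&(im[...,1]<150)&(im[...,1]>50));k=(xs>205)&(xs<240)&(ys>145)&(ys<175);print("orange",xs[k].mean(),ys[k].mean(),k.sum())
E
```

```text
slot [0.4934 0.0593 0.071 ] sizes 3.0044585635991816 21.14487441323611 dir cw from y 22.752353032503947
key [ 0.475  -0.0299  0.104 ] sizes 65.42890230372052 17.312720448175817 dir cw from y 99.0035699479498
hole [0.51211436 0.17711515 0.064     ]
far L [0.5732 0.2087 0.058 ]
far R [ 0.5449 -0.0212  0.058 ]
near L [0.4585 0.2182 0.058 ]
near R [ 0.4235 -0.0053  0.058 ]
-yend [ 0.4831 -0.0229  0.058 ]
+yend [0.5156 0.2183 0.058 ]
scene key px 245 257 188 205
-32 -8 top [255.7 218.3] scene [246.  195.9]
-32 8 top [251.3 218. ] scene [241.9 194.5]
32 -8 top [257.  201.1] scene [258.3 188.1]
32 8 top [252.6 200.7] scene [254.3 186.8]
t 7.83 q6 -113.3 shift [-0.0256  0.2072  0.0696] turn [-0.06  0.03 -0.32] F [-0.1  0.8  0.2]
orange 220.95454545454547 160.86363636363637 22
orange 214.6 147.76 25
```

>>> play_rows([
  [[-0.0266,0.2072,0],[0,0,-0.3],0.5],
  [[-0.0266,0.2072,0],[0,0,-0.3],0.5],
  [[-0.0266,0.2072,0],[0,0,-0.3],0.5],
  [[-0.0266,0.2072,0],[0,0,-0.3],0.5],
  [[-0.0266,0.2072,0],[0,0,-0.3],0.5],
  [[-0.0266,0.2072,0.07],[0,0,-0.3],0.5],
  [[-0.0266,0.2072,0.09],[0,0,-0.3],0.5],
  [[-0.0266,0.2072,0.09],[0,0,-0.3],0.5],
])

```text
time: 8.5
eef_pos: [0.4756, -0.0237, 0.1344]
tcp_rot: [[-0.992, 0.127, -0.008], [0.127, 0.992, 0.001], [0.008, -0.0, -1.0]]
wrist_force: [-1.9, 0.8, -1.5]
grip_width: 0.0459
grip_force: 0.0
```

```bash
python3 - <<'E'
from h import *
delta([.479,-.030,.089])
c=env.read_camera("scene");im=np.array(c["pixels"])[150:230,165:275]
cv2.imwrite("pics/k.png",cv2.resize(im,(800,582),interpolation=cv2.INTER_CUBIC))
E
```

```text
t 8.5 q6 -88.3 shift [-0.0045 -0.0058  0.0453] turn [-0.02 -0.44  0.38] F [-1.9  0.8 -1.5]
```

View pics/k.png

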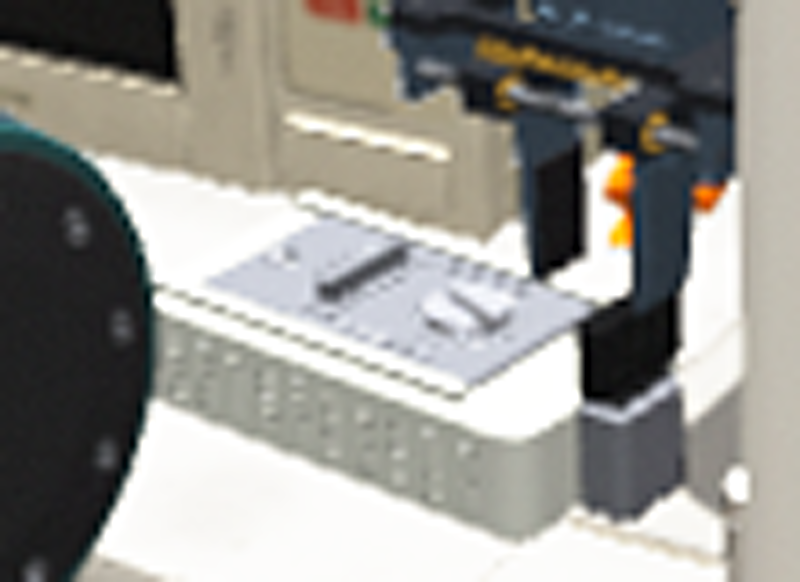

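The view shows the fingers straddling the key handle from above. I'll let it settle and measure again.

>>> play_rows([
  [[0,0,0],[0,0,0],0.5],
  [[0,0,0],[0,0,0],0.5],
])

```text
time: 8.72
eef_pos: [0.4801, -0.0256, 0.1412]
tcp_rot: [[-0.991, 0.13, 0.002], [0.13, 0.991, -0.0], [-0.002, -0.0, -1.0]]
wrist_force: [0.0, -0.5, 0.8]
grip_width: 0.0456
grip_force: 0.0
```

```bash
python3 - <<'E'
from h import *
delta([.479,-.030,.089])
E
```

```text
t 8.72 q6 -88.3 shift [ 0.0006 -0.0045  0.0522] turn [-0.    0.09  0.21] F [ 0.  -0.5  0.8]
```

>>> play_rows([
  [[0.0006,-0.0045,0],[0,0,0],0.5],
  [[0.0006,-0.0045,0.026],[0,0,0],0.5],
  [[0.0006,-0.0045,0.052],[0,0,0],0.5],
  [[0.0006,-0.0045,0.052],[0,0,0],0.5],
  [[0.0006,-0.0045,0.052],[0,0,0],0.5],
])

```text
time: 9.13
eef_pos: [0.4781, -0.0301, 0.0882]
tcp_rot: [[-0.991, 0.13, -0.001], [0.13, 0.991, 0.0], [0.001, -0.0, -1.0]]
wrist_force: [-0.2, -0.6, 1.0]
grip_width: 0.0454
grip_force: 0.0
```

>>> play_rows([
  [[0,0,0],[0,0,0],0],
  [[0,0,0],[0,0,0],0],
  [[0,0,0],[0,0,0],0],
  [[0,0,0],[0,0,0],0],
  [[0,0,0],[0,0,0],0],
  [[0,0,0],[0,0,0],0],
])

```text
time: 9.63
eef_pos: [0.4784, -0.0296, 0.0881]
tcp_rot: [[-0.992, 0.13, 0.001], [0.13, 0.992, -0.0], [-0.001, 0.0, -1.0]]
wrist_force: [-2.4, -0.8, 10.0]
grip_width: 0.0162
grip_force: 30.0
```

>>> play_rows([
  [[0,0,-0.02],[0,0,0],0],
  [[0,0,-0.05],[0,0,0],0],
  [[0,0,-0.085],[0,0,0],0],
  [[0,0,-0.085],[0,0,0],0],
  [[0,0,-0.085],[0,0,0],0],
])

```text
time: 10.05
eef_pos: [0.4791, -0.0297, 0.1741]
tcp_rot: [[-0.992, 0.13, 0.004], [0.13, 0.992, -0.0], [-0.004, 0.0, -1.0]]
wrist_force: [-0.1, 0.1, -2.1]
grip_width: 0.0159
grip_force: 30.0
```

```bash
python3 - <<'E'
from h import *
print(env.sense()["grip_width"],env.sense()["wrist_force"])
a=np.array([.4945,.0603,.175])
delta(a,0);delta(a,-74+0.3)
E
```

```text
0.015948780323466614 [-0.05249038  0.11422793 -2.08480116]
t 10.05 q6 -88.9 shift [-0.0036  0.0912 -0.0008] turn [0.01 0.22 0.25] F [-0.1  0.1 -2.1]
t 10.05 q6 -88.9 shift [-0.0036  0.0912 -0.0008] turn [ -0.14   0.19 -73.45] F [-0.1  0.1 -2.1]
```

>>> play_rows([
  [[-0.0036,0.0912,-0.001],[0,0,-73.4],0],
  [[-0.0036,0.0912,-0.001],[0,0,-73.4],0],
  [[-0.0036,0.0912,-0.001],[0,0,-73.4],0],
  [[-0.0036,0.0912,-0.001],[0,0,-73.4],0],
  [[-0.0036,0.0912,-0.001],[0,0,-73.4],0],
  [[-0.0036,0.0912,-0.001],[0,0,-73.4],0],
  [[-0.0036,0.0912,-0.001],[0,0,-73.4],0],
  [[-0.0036,0.0912,-0.001],[0,0,-73.4],0],
])

```text
time: 10.72
eef_pos: [0.4926, 0.0604, 0.172]
tcp_rot: [[-0.64, -0.768, -0.002], [-0.768, 0.64, -0.0], [0.002, 0.002, -1.0]]
wrist_force: [-0.1, -0.4, -0.4]
grip_width: 0.0159
grip_force: 30.0
```

```bash
python3 - <<'E'
from h import *
delta([.4945,.0603,.175],-74+0.3)
E
```

```text
t 10.72 q6 -135.9 shift [-0.0011 -0.0015 -0.003 ] turn [  0.1   -0.08 -15.79] F [-0.1 -0.4 -0.4]
```

>>> play_rows([
  [[-0.001,-0.0015,0],[0,0,-15],0],
  [[-0.001,-0.0015,0],[0,0,-15],0],
  [[-0.001,-0.0015,0],[0,0,-15],0],
  [[-0.001,-0.0015,0],[0,0,-15],0],
  [[-0.001,-0.0015,0],[0,0,-15],0],
])

```text
time: 11.13
eef_pos: [0.4948, 0.0602, 0.1727]
tcp_rot: [[-0.429, -0.903, -0.001], [-0.903, 0.429, -0.0], [0.001, 0.001, -1.0]]
wrist_force: [0.4, 0.3, -0.1]
grip_width: 0.0159
grip_force: 30.0
```

```bash
python3 - <<'E'
from h import *
delta([.4945,.0603,.1515],-74+0.3)
c=env.read_camera("scene");im=np.array(c["pixels"])[165:215,200:275]
cv2.imwrite("pics/l.png",cv2.resize(im,(798,532),interpolation=cv2.INTER_CUBIC))
E
```

```text
t 11.13 q6 -150.4 shift [0.     0.0003 0.0212] turn [ 0.06 -0.03 -1.39] F [ 0.4  0.3 -0.1]
```

View pics/l.png

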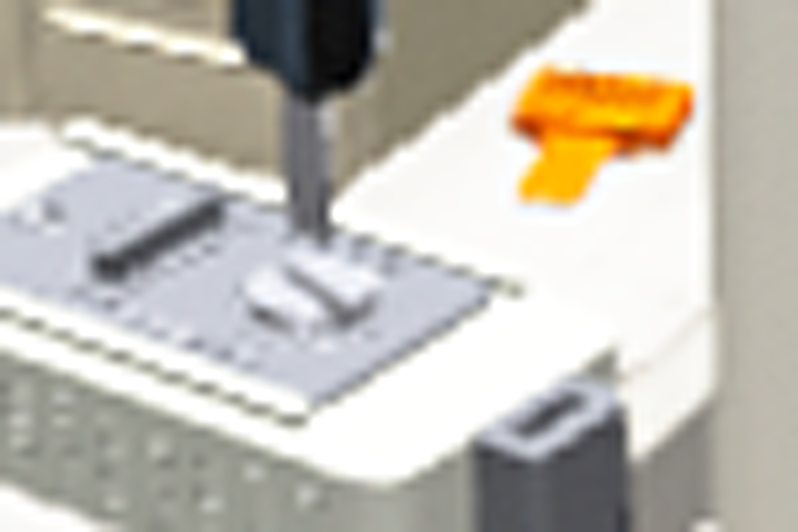

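The crop shows the blade tip at (312,240), just above the slot, which runs about (285,262)–(355,310). I'll check the alignment numerically, using the empty holster mouth at (550,410) as well.

```bash
python3 - <<'E'
from h import *
s=np.load("scene1.npy",allow_pickle=True).item()
C=lambda p:(np.array(proj(s,p))-[200,165]+.5)*10.64-.5
I=lambda u,v:((u+.5)/10.64-.5+200,(v+.5)/10.64-.5+165)
print("tip pred",C([.4948,.0602,.0905]),"slot pred",C([.4948,.0602,.073]))
print("slot end pred",C([.4948+.02*.407,.0602+.02*.914,.073]),C([.4948-.02*.407,.0602-.02*.914,.073]))
print("slot meas",ray(s,I(320,287),.073),ray(s,I(285,262),.073),ray(s,I(357,310),.073))
print("tip meas",ray(s,I(312,240),.0905))
print("holster pred",C([.4788,-.0298,.058]),"meas",ray(s,I(550,410),.058))
E
```

```text
tip pred [312.45714101 239.51063606] slot pred [315.19934154 289.80474568]
slot end pred [279.58800788 266.90213175] [351.58680528 313.20650991]
slot meas [0.49707329 0.0598687  0.073     ] [0.50655494 0.07877276 0.073     ] [0.48920956 0.04154049 0.073     ]
tip meas [0.49445308 0.06014817 0.0905    ]
holster pred [543.77279112 418.87409024] meas [ 0.4843989  -0.02879782  0.058     ]
```

>>> play_rows([
  [[0,-0.0012,0],[0,0,0],0],
  [[0,-0.0012,0.008],[0,0,0],0],
  [[0,-0.0012,0.014],[0,0,0],0],
  [[0,-0.0012,0.017],[0,0,0],0],
  [[0,-0.0012,0.019],[0,0,0],0],
  [[0,-0.0012,0.021],[0,0,0],0],
  [[0,-0.0012,0.022],[0,0,0],0],
  [[0,-0.0012,0.022],[0,0,0],0],
])

```text
time: 11.85
eef_pos: [0.4962, 0.0597, 0.1512]
tcp_rot: [[-0.425, -0.905, -0.001], [-0.905, 0.425, 0.0], [0.0, 0.0, -1.0]]
wrist_force: [-0.3, 0.5, -1.1]
grip_width: 0.0158
grip_force: 30.0
```

>>> play_rows([
  [[0,0,0.0008],[0,0,0],0],
  [[0,0,0.0015],[0,0,0],0],
  [[0,0,0.0015],[0,0,0],0],
  [[0,0,0.0015],[0,0,5],0],
  [[0,0,0.0015],[0,0,10],0],
  [[0,0,0.0015],[0,0,10],0],
])

```text
time: 12.35
eef_pos: [0.4954, 0.06, 0.1498]
tcp_rot: [[-0.581, -0.814, -0.002], [-0.814, 0.581, 0.001], [0.001, 0.002, -1.0]]
wrist_force: [-6.4, 5.5, 2.8]
grip_width: 0.016
grip_force: 30.0
```

```bash
python3 - <<'E'
from h import *
s=env.sense();print(s["moment"],s["wrist_force"]);delta([.496,.060,.15],0.3)
E
```

```text
[1.45658695 1.55427709 0.06483125] [-6.44020092  5.49293172  2.83908024]
t 12.35 q6 -140.3 shift [-0.0003 -0.0005 -0.0002] turn [ 0.09 -0.1  62.49] F [-6.4  5.5  2.8]
```

>>> play_rows([
  [[0,0.001,0],[0,0,5],0],
  [[0,0.001,0],[0,0,11],0],
  [[0,0.001,0],[0,0,17],0],
  [[0,0.001,0],[0,0,23],0],
  [[0,0.001,0],[0,0,29],0],
  [[0,0.001,0],[0,0,35],0],
  [[0,0.001,0],[0,0,40],0],
  [[0,0.001,0],[0,0,40],0],
])

```text
time: 13.02
eef_pos: [0.4942, 0.061, 0.1498]
tcp_rot: [[-0.968, -0.25, -0.003], [-0.25, 0.968, 0.001], [0.003, 0.002, -1.0]]
wrist_force: [-10.0, 10.4, 7.2]
grip_width: 0.016
grip_force: 30.0
```

```bash
python3 - <<'E'
from h import *
s=env.sense();print(s["moment"],s["wrist_force"]);delta([.4946,.0606,.15],0.3)
E
```

```text
[2.57675438 2.31295393 0.13626253] [-9.96628979 10.42068084  7.21255228]
t 13.02 q6 -100.3 shift [-0.0002 -0.0005 -0.0002] turn [ 0.1  -0.17 22.46] F [-10.   10.4   7.2]
```

>>> play_rows([
  [[0.0007,0.0012,-0.0005],[0,0,0],0],
  [[0.0007,0.0012,-0.0005],[0,0,3],0],
  [[0.0007,0.0012,-0.0005],[0,0,8],0],
  [[0.0007,0.0012,-0.0005],[0,0,13],0],
  [[0.0007,0.0012,-0.0005],[0,0,18],0],
  [[0.0007,0.0012,-0.0005],[0,0,18],0],
])

```text
time: 13.52
eef_pos: [0.4938, 0.062, 0.1502]
tcp_rot: [[-0.998, 0.062, -0.002], [0.062, 0.998, 0.002], [0.002, 0.002, -1.0]]
wrist_force: [-4.8, 11.5, 0.9]
grip_width: 0.0157
grip_force: 30.0
```

```bash
python3 - <<'E'
from h import *
s=env.sense();print(s["moment"],s["wrist_force"]);delta([.4946,.0606,.15],0.3)
E
```

```text
[2.75290051 1.29745114 0.1405705 ] [-4.75560243 11.4770527   0.94522649]
t 13.52 q6 -82.1 shift [-0.0009 -0.0014  0.0002] turn [ 0.09 -0.11  4.46] F [-4.8 11.5  0.9]
```

>>> play_rows([
  [[0.0003,0.001,0],[0,0,2],0],
  [[0.0003,0.001,0],[0,0,4],0],
  [[0.0003,0.001,0],[0,0,6],0],
  [[0.0003,0.001,0],[0,0,6],0],
])

```text
time: 13.85
eef_pos: [0.4938, 0.063, 0.1503]
tcp_rot: [[-0.987, 0.162, -0.001], [0.162, 0.987, 0.001], [0.001, 0.001, -1.0]]
wrist_force: [-4.3, 9.9, -0.4]
grip_width: 0.0158
grip_force: 30.0
```

```bash
python3 - <<'E'
from h import *
s=env.sense();print(s["moment"],s["wrist_force"]);delta([.4946,.0606,.15],0.3)
E
```

```text
[2.4874532  0.90000317 0.09731642] [-4.25539456  9.8651215  -0.40694505]
t 13.85 q6 -76.2 shift [-0.0012 -0.0022  0.0003] turn [ 0.07 -0.07 -1.33] F [-4.3  9.9 -0.4]
```

>>> play_rows([
  [[0.0002,0.0005,0],[0,0,1.5],0],
  [[0.0002,0.0005,0],[0,0,3],0],
  [[0.0002,0.0005,0],[0,0,3],0],
])

```text
time: 14.1
eef_pos: [0.4939, 0.0634, 0.1503]
tcp_rot: [[-0.977, 0.213, -0.001], [0.213, 0.977, 0.001], [0.001, 0.001, -1.0]]
wrist_force: [-3.0, 8.9, -1.5]
grip_width: 0.0158
grip_force: 30.0
```

>>> play_rows([
  [[0,0,0],[0,0,1.5],0],
  [[0,0,0],[0,0,3],0],
  [[0,0,0],[0,0,3],0],
])

```text
time: 14.35
eef_pos: [0.4938, 0.0635, 0.1503]
tcp_rot: [[-0.965, 0.264, -0.001], [0.264, 0.965, 0.001], [0.001, 0.001, -1.0]]
wrist_force: [-2.9, 10.6, -1.3]
grip_width: 0.0159
grip_force: 30.0
```

```bash
python3 - <<'E'
from h import *
s=env.sense();print(s["moment"],s["wrist_force"]);delta([.4946,.0606,.15],0.3)
E
```

```text
[2.41750837 0.70796648 0.13114694] [-2.85150625 10.61875379 -1.28485966]
t 14.35 q6 -70.2 shift [-0.0015 -0.0026  0.0003] turn [ 0.07 -0.05 -7.29] F [-2.9 10.6 -1.3]
```

>>> play_rows([
  [[0,0.0005,0],[0,0,1.5],0],
  [[0,0.0005,0],[0,0,3],0],
  [[0,0.0005,0],[0,0,3],0],
])

```text
time: 14.6
eef_pos: [0.494, 0.0639, 0.1503]
tcp_rot: [[-0.949, 0.314, -0.001], [0.314, 0.949, 0.001], [0.001, 0.001, -1.0]]
wrist_force: [-3.2, 8.1, -0.7]
grip_width: 0.0161
grip_force: 30.0
```

>>> play_rows([
  [[0,0,0],[0,0,1.5],0],
  [[0,0,0],[0,0,3],0],
  [[0,0,0],[0,0,3],0],
])

```text
time: 14.85
eef_pos: [0.494, 0.064, 0.1503]
tcp_rot: [[-0.932, 0.363, -0.001], [0.363, 0.932, 0.001], [0.001, 0.001, -1.0]]
wrist_force: [-2.9, 10.5, -1.4]
grip_width: 0.016
grip_force: 30.0
```

```bash
python3 - <<'E'
from h import *
s=env.sense();print(s["moment"],s["wrist_force"]);delta([.4946,.0606,.15],0.3)
c=env.read_camera("top");im=np.array(c["pixels"])[180:240,175:265];a=cv2.resize(im,(450,300),interpolation=cv2.INTER_CUBIC)
c=env.read_camera("scene");im=np.array(c["pixels"])[165:215,200:275];b=cv2.resize(im,(450,300),interpolation=cv2.INTER_CUBIC)
cv2.imwrite("pics/m.png",np.vstack([a,b]))
E
```

```text
[2.53759231 0.68948571 0.22214504] [-2.88911566 10.54594452 -1.37686176]
t 14.85 q6 -64.1 shift [-0.0018 -0.0029  0.0003] turn [  0.07  -0.05 -13.28] F [-2.9 10.5 -1.4]
```

View pics/m.png

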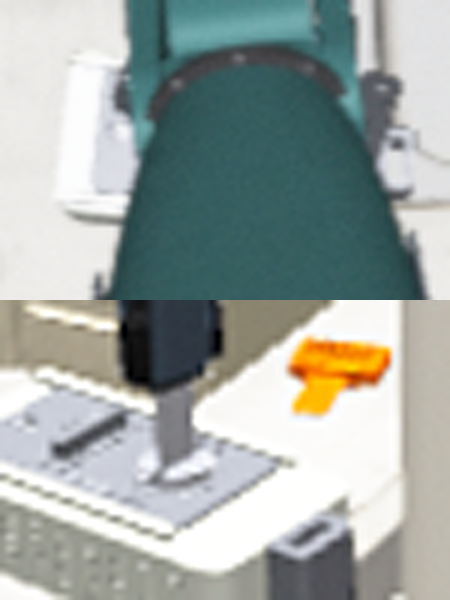

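The last picture shows the key seated in the slot, nearly along the unit's x, with the holster empty. The turning moment is now rising, so I push on to the stop.

>>> play_rows([
  [[0,0,0],[0,0,1.5],0],
  [[0,0,0],[0,0,3],0],
  [[0,0,0],[0,0,3],0],
])

```text
time: 15.2
eef_pos: [0.494, 0.064, 0.1503]
tcp_rot: [[-0.912, 0.411, -0.0], [0.411, 0.912, 0.001], [0.001, 0.001, -1.0]]
wrist_force: [-3.0, 10.8, -2.7]
grip_width: 0.0161
grip_force: 30.0
```

```bash
python3 - <<'E'
from h import *
s=env.sense();print(s["moment"],s["wrist_force"])
E
```

```text
[2.67273149 0.55111749 0.50841342] [-2.99761985 10.80182232 -2.66787834]
```

>>> play_rows([
  [[0,0,0],[0,0,1.5],0],
  [[0,0,0],[0,0,3],0],
  [[0,0,0],[0,0,3],0],
])

```text
time: 15.45
eef_pos: [0.494, 0.064, 0.1503]
tcp_rot: [[-0.889, 0.458, -0.001], [0.458, 0.889, 0.001], [0.001, 0.001, -1.0]]
wrist_force: [-2.6, 11.0, -1.5]
grip_width: 0.0156
grip_force: 30.0
```

```bash
python3 - <<'E'
from h import *
s=env.sense();print(s["moment"],s["wrist_force"])
E
```

```text
[2.59346633 0.67381628 0.59552389] [-2.59048096 10.95506618 -1.51279832]
```

>>> play_rows([
  [[0,0,0],[0,0,-4],0],
  [[0,0.0005,0],[0,0,-8],0],
  [[0,0.0005,0],[0,0,-10],0],
  [[0,0.0005,0],[0,0,-10],0],
])

```text
time: 15.78
eef_pos: [0.4946, 0.0639, 0.1505]
tcp_rot: [[-0.956, 0.293, 0.0], [0.293, 0.956, 0.0], [-0.0, 0.0, -1.0]]
wrist_force: [-0.4, 4.5, -0.9]
grip_width: 0.016
grip_force: 30.0
```

```bash
python3 - <<'E'
from h import *
s=env.sense();print(s["moment"],s["wrist_force"])
E
```

```text
[1.04535439 0.21360841 0.06812528] [-0.39563159  4.47710169 -0.85864768]
```

Nearly unloaded. Lift out straight.

>>> play_rows([
  [[0,0,0],[0,0,-1.5],0],
  [[0,0,-0.004],[0,0,-1.5],0],
  [[0,0,-0.01],[0,0,-1.5],0],
  [[0,0,-0.025],[0,0,-1.5],0],
  [[0,0,-0.03],[0,0,-1.5],0],
  [[0,0,-0.03],[0,0,-1.5],0],
])

```text
time: 16.28
eef_pos: [0.4956, 0.0637, 0.1821]
tcp_rot: [[-0.963, 0.271, 0.003], [0.271, 0.963, 0.0], [-0.003, 0.001, -1.0]]
wrist_force: [-0.2, -0.2, -0.0]
grip_width: 0.0161
grip_force: 30.0
```

```bash
python3 - <<'E'
from h import *
s=env.sense();print(s["moment"],s["wrist_force"]);delta([.4788,-.0298,.182],-.2)
# slot: dark pixels on the head from the scene camera, and blade outline
c=env.read_camera("scene");np.save("scene2.npy",{k:np.array(v) for k,v in c.items()},allow_pickle=True)
g=cv2.cvtColor(np.array(c["pixels"]),cv2.COLOR_BGR2GRAY)
print(g[174:200,218:246:1])
E
```

```text
[-0.03904041 -0.05011294  0.03028671] [-0.22613965 -0.17693681 -0.01945636]
t 16.28 q6 -69.6 shift [-0.0091 -0.0945  0.    ] turn [ 0.04  0.17 -8.21] F [-0.2 -0.2 -0. ]
[[161 161 159 159 162 162 162 161 143 123 123 123 123 153 156 140 139 135
  129 130 130 129 129 127 126 166 236 248]
 [158 159 158 157 160 162 161 181 160 123 123 124 122 144 151 141 141 135
  130 130 128 128 127 161 188 235 247 247]
 [157 157 156 157 158 159 159 176 155 123 122 125 125 120 133 141 144 137
  130 130 127 127 169 239 250 247 247 247]
 [155 156 155 156 159 158 160 160 140 121 122 123 124 120 134 143 148 138
  125 127 124 171 239 249 246 246 247 247]
 [147 145 150 153 156 155 154 157 140 123 122 124 123 120 134 144 145 135
  126 165 189 241 250 248 246 247 247 248]
 [186 147 150 152 149 148 147 154 140 121 122 123 121 118 135 142 141 132
  171 242 253 250 248 248 247 248 248 249]
 [250 228 231 186 145 148 152 156 137 119 121 124 123 120 132 139 170 193
  241 252 249 248 248 248 248 249 249 250]
 [252 255 255 249 225 228 211 188 144 116 121 122 119 124 135 171 242 253
  250 249 248 248 248 248 249 249 250 
[... 1411 characters left out ...]
206 206 205 203 205 222 201 142 125 189 229 219 202 164 121 124 149 193
  204 204 206 206 205 204 188 160 182 234]
 [209 207 206 207 201 213 178 127 129 140 139 129 122 132 145 167 192 201
  205 208 208 207 190 166 151 227 255 255]
 [200 202 204 206 192 196 206 199 181 163 163 161 172 180 198 212 185 187
  208 205 196 179 158 183 235 255 255 255]
 [153 187 193 190 208 211 194 199 216 207 197 215 234 218 203 207 207 207
  207 189 146 149 231 255 255 255 255 255]
 [236 210 174 164 209 214 202 205 205 206 206 206 205 204 207 208 205 197
  176 155 200 251 255 255 255 255 255 255]
 [255 246 233 222 199 178 190 206 205 206 205 205 205 206 206 203 187 160
  182 235 255 255 255 255 255 255 255 255]]
```

```bash
python3 - <<'E'
from h import *
c=np.load("scene2.npy",allow_pickle=True).item()
def slot(g):
    P=[]
    for r in (190,191,192,193):
        seg=255-g[r,224:234].astype(float);lo=[5,3,1,0][r-190];k=np.arange(lo,min(lo+5,10));w=np.clip(seg[k]-30,0,None);P.append(((w*k).sum()/w.sum()+224,r))
    return P
P=slot(cv2.cvtColor(c["pixels"],cv2.COLOR_BGR2GRAY));W=np.array([ray(c,p,.072) for p in P]);d=np.polyfit(W[:,0],W[:,1],1)
print(P,np.round(W,4),"cw from y",90-np.rad2deg(np.arctan(d[0])))
q=np.array([.4946,.0615,.072])
for a in(70,80,90,98,105):
    v=np.array([np.sin(np.deg2rad(a)),np.cos(np.deg2rad(a)),0]);A,B=proj(c,q-.02*v),proj(c,q+.02*v);print(a,np.round(A,1),np.round(B,1))
E
```

```text
[(np.float64(230.97826086956522), 190), (np.float64(229.85714285714286), 191), (np.float64(228.01785714285714), 192), (np.float64(226.04511278195488), 193)] [[0.5101 0.0627 0.072 ]
 [0.5022 0.0622 0.072 ]
 [0.4934 0.0639 0.072 ]
 [0.4844 0.0659 0.072 ]] cw from y 97.45023999289337
70 [227.5 194.8] [230.1 189.2]
80 [226.5 194.7] [231.1 189.3]
90 [225.6 194.5] [232.  189.5]
98 [224.9 194.3] [232.7 189.7]
105 [224.3 194.1] [233.2 189.9]
```

The slot lies at 97.5° clockwise of world y, parallel to the unit's x, so the lock is at its stop. Now I return the key.

>>> play_rows([
  [[-0.0091,-0.0945,0],[0,0,-8.2],0],
  [[-0.0091,-0.0945,0],[0,0,-8.2],0],
  [[-0.0091,-0.0945,0],[0,0,-8.2],0],
  [[-0.0091,-0.0945,0],[0,0,-8.2],0],
  [[-0.0091,-0.0945,0],[0,0,-8.2],0],
  [[-0.0091,-0.0945,0],[0,0,-8.2],0],
])

```text
time: 16.83
eef_pos: [0.4778, -0.0295, 0.1802]
tcp_rot: [[-0.991, 0.13, -0.0], [0.13, 0.991, 0.0], [0.0, 0.0, -1.0]]
wrist_force: [-0.6, -0.0, -0.7]
grip_width: 0.0161
grip_force: 30.0
```

```bash
python3 - <<'E'
from h import *
delta([.4785,-.0298,.145],-.2)
c=env.read_camera("scene");np.save("scene3.npy",{k:np.array(v) for k,v in c.items()},allow_pickle=True)
g=cv2.cvtColor(np.array(c["pixels"]),cv2.COLOR_BGR2GRAY)
e=env.sense()["eef_pos"]
for sx in(-12,0,12):print(sx,"tip",proj(c,np.array([e[0],e[1],e[2]-.082])+UX*sx/1e3))
for sx in(-15.5,15.5):
  for sy in(-5,5):print("pocket",proj(c,np.array([.4785,-.0298,.058])+UX*sx/1e3+UY*sy/1e3))
print(g[180:212,238:266])
E
```

```text
t 16.83 q6 -88.8 shift [-0.0008 -0.0002  0.0352] turn [ 0.   -0.02  0.  ] F [-0.6 -0.  -0.7]
-12 tip [247.71480274 194.31786546]
0 tip [250.03712299 192.84209079]
12 tip [252.32805723 191.38626112]
pocket [248.90861197 206.38044312]
pocket [246.39842211 205.49137232]
pocket [254.76123204 202.44065284]
pocket [252.26987518 201.58309248]
[[250 249 249 249 249 251 253 255 255 254 161  68 106 123 118 156 180 194
  219 236 242 241 251 254 253 250 249 249]
 [249 248 249 249 249 250 251 252 254 255 229 107 122 121 116 154 180 200
  248 254 253 252 251 251 250 249 249 251]
 [248 248 249 250 250 250 251 251 252 255 226 104 121 119 116 152 178 231
  250 252 251 250 250 250 250 249 250 251]
 [249 249 250 250 251 251 251 251 252 255 226 103 119 119 116 139 192 248
  253 252 251 251 250 250 249 248 249 251]
 [249 250 250 250 250 251 251 251 252 255 225 101 118 120 116 144 248 255
  252 251 251 251 250 249 249 250 250 253]
 [250 250 251 251 251 251 251 252 252 255 224 100 119 121 114 143 247 255
  252 252 251 251 250 251 251 251 252 254]
 [253 252 251 251 251 251 252 252 252 255 224 100 116 119 11
[... 2282 characters left out ...]
255 255 255 255 255 235 149 149 184 199 196 176 199 210 192 150  97  79
   82  79  96 225 249 225 169 137 134 137]
 [255 255 255 243 212 170 109  72  88 127 166 192 197 155  95  76  80  81
   82  82  96 211 215 153 134 135 136 137]
 [255 255 233 164 145 151 115  77  81  82  76  99 114  95  78  81  81  83
   80  80  93 150 159 135 136 137 138 135]
 [237 183 153 146 151 154 116  80  85  85  84  87  92  88  82  81  83  83
   82  82  86 122 140 136 136 138 139 135]
 [156 151 149 150 152 154 117  84  84  85  84  91  96  89  82  81  83  84
   82  80  87 119 135 137 137 139 137 134]
 [162 155 151 151 151 155 125  88  85  85  85  89  95  88  83  81  83  83
   83  82  86 120 137 138 137 139 137 136]]
```

Blade tip and pocket both sit at the same ~4 mm +x offset from the TCP, so the key has not slipped. Insert at the pose it was taken from.

>>> play_rows([
  [[-0.0007,0,0.01],[0,0,0],0],
  [[-0.0007,0,0.02],[0,0,0],0],
  [[-0.0007,0,0.027],[0,0,0],0],
  [[-0.0007,0,0.034],[0,0,0],0],
  [[-0.0007,0,0.041],[0,0,0],0],
  [[-0.0007,0,0.048],[0,0,0],0],
  [[-0.0007,0,0.048],[0,0,0],0],
])

```text
time: 17.47
eef_pos: [0.4778, -0.0298, 0.1309]
tcp_rot: [[-0.992, 0.13, -0.002], [0.13, 0.992, 0.0], [0.002, -0.0, -1.0]]
wrist_force: [0.0, 0.3, -1.4]
grip_width: 0.0159
grip_force: 30.0
```

Tip is at about z = 0.049, inside the pocket with no force. Continue.

>>> play_rows([
  [[0,0,0.01],[0,0,0],0],
  [[0,0,0.02],[0,0,0],0],
  [[0,0,0.03],[0,0,0],0],
  [[0,0,0.037],[0,0,0],0],
  [[0,0,0.04],[0,0,0],0],
  [[0,0,0.041],[0,0,0],0],
  [[0,0,0.041],[0,0,0],0],
])

```text
time: 18.05
eef_pos: [0.4784, -0.0298, 0.0912]
tcp_rot: [[-0.992, 0.13, -0.0], [0.13, 0.992, 0.0], [0.0, 0.0, -1.0]]
wrist_force: [-0.2, -0.6, -0.3]
grip_width: 0.0158
grip_force: 30.0
```

>>> play_rows([
  [[0,0,0.001],[0,0,0],0],
  [[0,0,0.002],[0,0,0],0],
  [[0,0,0.003],[0,0,0],0],
  [[0,0,0.003],[0,0,0],0],
])

```text
time: 18.38
eef_pos: [0.4786, -0.0299, 0.0885]
tcp_rot: [[-0.992, 0.13, 0.0], [0.13, 0.992, -0.0], [-0.0, -0.0, -1.0]]
wrist_force: [-0.7, 0.4, -0.9]
grip_width: 0.0158
grip_force: 30.0
```

>>> play_rows([
  [[0,0,0.0007],[0,0,0],0],
  [[0,0,0.0007],[0,0,0],0],
])

```text
time: 18.55
eef_pos: [0.4786, -0.0299, 0.0881]
tcp_rot: [[-0.992, 0.13, 0.0], [0.13, 0.992, -0.0], [-0.0, 0.0, -1.0]]
wrist_force: [-3.0, -0.1, 7.0]
grip_width: 0.016
grip_force: 30.0
```

>>> play_rows([
  [[0,0,0],[0,0,0],0.5],
  [[0,0,0],[0,0,0],0.5],
  [[0,0,0],[0,0,0],0.5],
  [[0,0,0],[0,0,0],0.5],
  [[0,0,0],[0,0,0],0.5],
])

```text
time: 18.97
eef_pos: [0.4785, -0.0299, 0.0877]
tcp_rot: [[-0.992, 0.13, -0.0], [0.13, 0.992, -0.0], [0.0, -0.0, -1.0]]
wrist_force: [-0.1, 1.1, -0.2]
grip_width: 0.0446
grip_force: 0.0
```

>>> play_rows([
  [[0,0,-0.03],[0,0,0],0.5],
  [[0,0,-0.07],[0,0,0],0.5],
  [[0,0,-0.1],[0,0,0],0.5],
  [[0,-0.2,-0.13],[0,0,0],0.5],
  [[0,-0.2,-0.13],[0,0,0],0.5],
  [[0,-0.2,-0.13],[0,0,0],0.5],
  [[0,-0.2,-0.13],[0,0,0],0.5],
  [[0,-0.2,-0.13],[0,0,0],0.5],
])

```text
time: 19.63
eef_pos: [0.452, -0.2305, 0.2184]
tcp_rot: [[-0.992, 0.13, 0.001], [0.13, 0.992, -0.0], [-0.001, -0.0, -1.0]]
wrist_force: [0.2, 0.1, 0.7]
grip_width: 0.0456
grip_force: 0.0
```

```bash
python3 - <<'E'
from h import *
for n,(r0,r1,c0,c1) in(("top",(195,225,240,265)),("scene",(180,215,235,265))):
    a=np.load(n+"1.npy",allow_pickle=True).item()["pixels"];c=env.read_camera(n);b=np.array(c["pixels"])
    for im in(a,b):
        g=cv2.cvtColor(im,cv2.COLOR_BGR2GRAY)[r0:r1,c0:c1];ys,xs=np.nonzero(g<45)
        print(n,"key px",len(xs),xs.min()+c0,xs.max()+c0,ys.min()+r0,ys.max()+r0,xs.mean()+c0,ys.mean()+r0)
    if n=="top":
        # cover outline change: difference over cover region away from lock
        d=cv2.absdiff(a,b).max(2)[184:232,184:246];print("diff rows/cols",[(int(x)+184,int(y)+184) for y,x in zip(*np.nonzero(d>60))])
        g=cv2.cvtColor(b,cv2.COLOR_BGR2GRAY);sub=cv2.resize(g[200:216,222:236],None,fx=8,fy=8,interpolation=cv2.INTER_CUBIC)
        k,l,st,ce=cv2.connectedComponentsWithStats((sub<140).astype(np.uint8));k=1+np.argmax(st[1:,4]);ys,xs=np.nonzero(l==k)
        rc=cv2.boxPoints(cv2.minAreaRect(np.c_[xs,ys].astype(np.float32)));w=[ray(c,(p+.5)/8-.5+[222,200],.071) for p in rc]
        e=[w[1]-w[0],w[2]-w[1]];L=max(e,key=np.linalg.norm);print("slot cw",np.rad2deg(np.arctan2(L[0],L[1]))%180,np.linalg.norm(L))
s=env.sense();print(s["time"],s["eef_pos"],s["wrist_force"],s["grip_width"])
E
```

```text
top key px 5 252 254 217 218 253.2 217.6
top key px 5 253 255 217 218 253.8 217.6
diff rows/cols [(229, 203), (229, 204), (229, 205), (225, 206), (226, 206), (229, 206), (225, 207), (226, 207), (227, 207), (231, 208), (228, 209), (230, 209), (231, 209), (232, 209), (233, 209), (228, 210), (232, 210), (228, 211), (228, 212)]
slot cw 99.56299607157143 0.03521576735419477
scene key px 169 245 257 188 205 251.11242603550295 196.68047337278108
scene key px 176 245 258 188 205 251.39772727272728 196.67045454545456
19.7333 [ 0.4524813  -0.23223972  0.21882549] [ 0.54828063  0.43987303 -0.16953535] 0.045742848636284965
```

```bash
python3 -c "
from station import env
print(env.job_done())"
```

```text
the job is handed in; nothing more can be done
None
```

The job is handed in at about 20 s: the cover is flat and home on the pin, the cam lock is turned clockwise to its stop, and the black key is fully back in its holster; the orange look-alike key, standing at first, fell over during the run for a reason I don't know, though the gripper never went near it.

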